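# Set the layout gauge to its stop and register the cutting template

### The arm

A 6-joint arm with a two-finger parallel gripper is mounted at the origin on a cart in front of the work surface, level with it; the furniture and walls round the work are solid. World frame = base frame: x ahead of the robot, y to its left, z up, the work surface at z = 0. Lengths are in m, angles in rad, forces in N, time in s.
With the tool pointing down it reaches from about 0.35 to 0.775 m from the base axis. Payload 7.3 kg.
Tool frame: the origin (TCP) lies midway between the tips of the shut fingers; the grasp point (between the pads) lies 19 mm behind it; z points along the fingers, y is the line along which they close (so a half turn about z gives the same grasp; the last joint's range is limited). The gripper opens to 92 mm and grips with 3 to 60 N. Pads are 19 mm wide; open, the fingers measure 130 mm over their backs; the gripper's body (75 mm by 190 mm) begins 47 mm behind the grasp point.
Start: joints at [-1.482, 0.342, 1.524, -0, 1.275, -0.146], TCP at [0.122, -0.511, 0.227] pointing down, gripper open.
Joint ranges: [-2.53, 2.53], [-0.77, 2.02], [0.04, 2.7], [-1, 4.14], [0.28, 2.66], [-3.11, 3.11]. Speed limits (rad/s): [2.57, 2.57, 3.14, 3.14, 3.14, 3.14].

### API

Orientations are given as [roll, pitch, yaw] about the fixed x, y, z axes, in that order (R = Rz(yaw) Ry(pitch) Rx(roll)).
In Python, from cell import monitor, vision, workorder gives the robot as it stands.
- The arm moves only by the tool move_arm, never from a script. Its argument "rows" is a list of rows, each a list of 5 numbers: the shift along the world's x, y, z in mm, then the turn about the world's z in rad, then the closure, from -1 (fully open) to 1 (shut). A call has 1 to 12 rows; each row shifts and turns the commanded pose from where the row before left it; what a row does not reach is not made up. A row lasts 1/10 s, in which the tool goes at most 50 mm and 8.59 degrees, less where a joint would pass 70% of its speed; a pose out of reach is approached as far as the arm can. A call is refused whole if a number of a shift passes 50 or a number of a turn 0.15, either way. A call with a gripper value outside its range is refused whole. The fingers move at their own pace and stop on an object; "newtons" is the grip in N (left out, the last holds). Time passes only in rows, so rows that do not move let the fingers close. It gives the time, the measured TCP pose, the force, the opening and the grip force at its end, in the units of the state.
- monitor.observe(): the state, without advancing time (a new reading comes with each control period).
- vision.read_camera(name): name is "scene" or "top" or "wrist"; returns the picture (420x560x3 uint8, red, green, blue); there is no depth.
- vision.get_calibration(name): a dict with "K" (3x3 intrinsics, pixels), "T" (4x4, takes a point from camera to world coordinates); the wrist camera has in their place "mount" (4x4, takes a point from camera to tool coordinates, whose origin is the TCP and whose axes are the flange's). Camera axes: x right, y up, looking along -z (the intrinsics and any distortion apply to the point x, -y, -z); pixel columns grow to the right and rows downward; lengths in m; the calibration is good to about 2 mm. A picture is of the moment at which its call begins: read the wrist's pose just before it. get_calibration takes no time and is no camera call.
- workorder.hand_in(): hands the job in; it is judged then, once.
The state is a dict: "time": time; "qpos": joint angles; "qvel": joint speeds; "joint_efforts": joint torques, N m; "tool_pos": TCP position; "tool_rot": TCP orientation; "contact_force": force on the tool from outside, world axes, zero at the start; "torque": the same for the moment, N m; "opening": finger opening in m; "grip_force": force on a finger pad.
Only numpy, scipy, OpenCV 4.12 (cv2) and the standard library are available. Lean on these libraries where they do the work, as an engineer would, in place of code of your own. Each camera call takes 0.05 s, during which the arm holds its last target. There are 200 camera calls.

### The job

Set up the layout gauge for the next paper specimens: press down the ribbed black pad in the middle of the sliding carriage to free its brake, keep it pressed while you push the carriage along the rail up against the clamped stop block, and let the pad come up again so that the brake holds. Then push the flat cutting template with the black knob along the board until its straight edge lies flat against the carriage's steel cross bar. Everything is only pressed and pushed: do not lift the template, do not force the carriage along with its brake on, and do not shift the stop block or the things lying beside the board.

Things in the scene. Friction and masses are not known exactly. Their poses are not given: they have to be found in the camera images.
- gauge_board: The layout gauge: a flat grey board with a dark green cutting mat inlaid, 170 (x) x 400 (y) x 10 mm, fixed to the worktop. Origin at the centre of its underside, on the worktop; board x points away from the robot at yaw 0, board y runs along the board and its rail, z up. An aluminium T-rail runs along board y, 55 mm to the +x side of the origin (the far side). All else of the gauge turns with this frame, and the points below have the same axes.
- carriage (a joint): Position of the carriage on the rail in m, growing towards +y of the board, where the stop block is. It starts at 0 to 0.04. About 1 N pushes it when the brake is free; with the brake on, it holds against about 10 N.
- release_pad (a joint): How far the brake's release pad is pressed down, in m: about 0 when up (brake on), 0.004 when fully down. The pad is sprung: about 3 N presses it 1 mm down and 6 N fully down; beyond 1 mm the brake is free. It springs back up when let go, and the brake grips again.
- pad_top (a point): Centre of the top of the ribbed black release pad, 39 mm above the worktop when up. The pad is 32 (x) x 48 (y) mm and lies in the middle of the aluminium carriage, 46 (x) x 70 (y) mm, between two raised end ridges whose inner faces are 54 mm apart along y and which stand 5 mm above the pad. The carriage can be pushed with the pressing fingertips, by rubbing on the pad or against a ridge. Moves with the carriage and the pad.
- carriage_end (a point): Middle of the carriage's end face that looks to +y of the board, towards the stop block, 35 mm in +y from the pad's centre and 30 mm above the worktop.
- stop_face (a point): Middle of the stop block's face that looks to -y of the board, towards the carriage, 30 mm above the worktop. The stop block is a dark steel block on the rail, 46 (x) x 24 (y) mm, its top 38 mm above the worktop, with a black round thumb screw up to 54 mm; it is clamped fast, 48 to 158 mm from the carriage at the start. The carriage is at the stop when carriage_end meets this point.
- bar_face (a point): Middle of the face of the steel cross bar that looks to -y of the board, towards the template, 16.5 mm above the worktop. The bar is fixed to the carriage, reaches from the rail across the board towards the robot (board x), about 100 mm free length, 12 mm thick, its top 23 mm above the worktop. The face lies 20 mm in +y from the pad's centre, this point 80 mm in -x from it.
- template_knob (a point): Top centre of the cutting template's black round knob, 33 mm above the worktop. The knob is 19 mm across and stands 19 mm up from the middle of the template, a loose aluminium plate 76 (x) x 63 (y) x 4 mm of 0.16 kg that lies flat on the board, on the -y side of the cross bar, turned by up to 0.2 rad to it. Axes: those of the template.
- template_edge (a point): Middle of the template's straight edge that looks towards the cross bar, 31.5 mm in the template's own +y from the knob's axis, 12 mm above the worktop. The plate is smooth and slides easily; pushed on by its knob with some 5 to 15 N after a corner has met the bar, it swings round until its edge lies flat.
- specimen_stack: Bystander: stack of cut paper specimens, 77 x 64 x 14 mm, origin at the centre of its underside, on the worktop at the +y end of the board. Leave it alone.
- black_marker: Bystander: black marker pen, 125 mm long, 20 mm high, origin under its centre, on the worktop at the -y end of the board. Leave it alone.
- clamp_block: Bystander: small black clamp block with two brass screws, 38 x 42 x 36 mm, origin at the centre of its underside, on the worktop beyond the marker. Leave it alone.
Things that resemble listed ones, but are neither listed nor needed, are in the scene too. Leave any orange or pink look-alike of the part that bears template_knob alone.

How it is judged:
By the outcome, as a careful person would: the job done as asked, in the order asked, and still so for the second after the job is handed in, with the robot touching nothing.
It also fails if it takes over 58 s, if anything falls off the work surface, if the arm or the gripper's body presses on something with over 40 N, if the wrist force passes 120 N, or if a joint passes its speed limit or range.

## Working session

There is one attempt and no reset: what is moved stays moved. The work goes in short steps, Python scripts to look and compute and a tool call to move; the robot and the scene stay as the last step left them, time stands still between calls to the robot, and variables do not carry over. Pictures are saved under pics/ and viewed, at most 10 in all, crops included, and the job is handed in when it is done.

Besides the shell and the picture viewer there is one more tool, called as name(argument=value, ...) on one line, values as JSON. move_arm: Moves the arm, as the interface text tells. Its arguments: {"type":"object","properties":{"rows":{"type":"array","items":{"type":"array","items":{"type":"number"}}},"newtons":{"type":"number"}},"required":["rows"]}

```bash
mkdir -p pics
cat > h.py <<'E'
import numpy as np,cv2
from cell import monitor,vision,workorder
def ray(name,px,T=None):
    c=vision.get_calibration(name);K=np.array(c["K"]);T=np.array(c["T"]) if T is None else T
    d=np.linalg.inv(K)@[px[0],px[1],1]; d=np.array([d[0],-d[1],-d[2]])
    return T[:3,3],T[:3,:3]@d
def onz(name,px,z,T=None):
    o,d=ray(name,px,T); return o+d*(z-o[2])/d[2]
def grab(name,f):
    im=np.ascontiguousarray(vision.read_camera(name)[:,:,::-1]); cv2.imwrite(f,im); return im
E
python3 - <<'E'
from h import *
a=grab("top","pics/top.png");b=grab("scene","pics/scene.png")
for n in("top","scene","wrist"):print(vision.get_calibration(n))
print(monitor.observe())
E
```

```text
{'K': array([[410.59504674,   0.        , 282.00383889],
       [  0.        , 410.59504674, 209.18495046],
       [  0.        ,   0.        ,   1.        ]]), 'T': array([[ 0.0280208 ,  0.98694701, -0.15858886,  0.35967541],
       [-0.99959005,  0.02859852,  0.00136143,  0.04183926],
       [ 0.00587907,  0.1584857 ,  0.98734377,  1.15273316],
       [ 0.        ,  0.        ,  0.        ,  1.        ]])}
{'K': array([[388.27295299,   0.        , 283.4433536 ],
       [  0.        , 388.27295299, 204.05227569],
       [  0.        ,   0.        ,   1.        ]]), 'T': array([[-0.49927377,  0.40215596, -0.76746093, -0.2226573 ],
       [-0.8663826 , -0.22114933,  0.44774342,  0.49612561],
       [ 0.01033922,  0.88846134,  0.45883498,  0.51347238],
       [ 0.        ,  0.        ,  0.        ,  1.        ]])}
{'K': array([[345.67596212,   0.        , 277.86021746],
       [  0.        , 345.67596212, 210.89240061],
       [  0.        ,   0.        ,   1.        ]]), 'mount': array([[-3.00033643e-04,  9.62025774e-01,  2.72958460e-01,
         7.35184488e-02],
       [ 9.99999595e-
[... 217 characters left out ...]
1.00000000e+00]])}
{'time': 0.1, 'qpos': array([-1.48205112e+00,  3.42639120e-01,  1.52491577e+00, -3.61695512e-05,
        1.27537802e+00, -1.45955520e-01]), 'qvel': array([ 0.00139069, -0.00066373, -0.00246087,  0.00148389, -0.00122718,
        0.00067018]), 'joint_efforts': array([ 1.51108699e-03, -4.32004380e+01, -2.44694495e+01,  7.19150389e-02,
        5.26365254e-02, -6.00066232e-05]), 'tool_pos': array([ 0.12209146, -0.51024066,  0.22612368]), 'tool_rot': array([-3.14026162e+00, -1.60703119e-04,  2.34711174e-01]), 'contact_force': array([-1.10746883, -0.51395585, -0.10863387]), 'torque': array([ 0.00547534,  0.01245372, -0.00079748]), 'grip_force': 0.0, 'opening': 0.0918388326334334}
```

View pics/top.png

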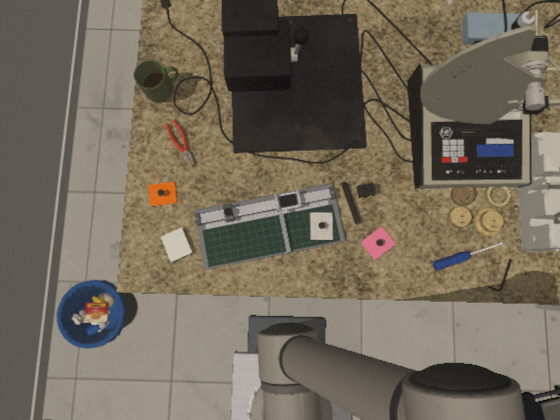

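View pics/scene.png

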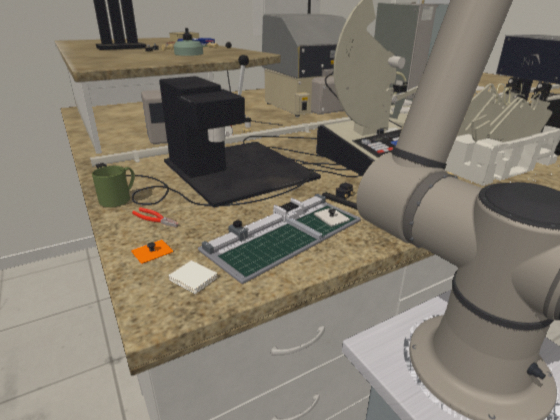

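The top view shows the board centred near (270,228). The stop block is at (231,212), the carriage and pad at (289,200), the cross bar at (285,232), and the white-grey template with its knob at (322,226).

Three plates have knobs: orange (163,193), pink (378,242), and the pale one on the board (322,226). The pale one fits, because it lies on the board on the -y side of the bar. I'll confirm this in an enlarged crop.

Run:
```python
from h import *
a=cv2.imread("pics/top.png")
cv2.imwrite("pics/crop.png",cv2.resize(a[175:275,185:350],None,fx=4.8,fy=4.8,interpolation=cv2.INTER_CUBIC))
for n,p,z in(("pad",(289,200),.039),("knob",(322,226),.033),("stop",(231,212),.054)):print(n,onz("top",p,z))
for p in((197,213),(334,187),(344,240),(206,266)):print(onz("top",p,.01))
```

```text
pad [0.56476498 0.02173861 0.039     ]
knob [ 0.49596962 -0.07078427  0.033     ]
stop [0.52444929 0.17803216 0.054     ]
[0.52544414 0.2788202  0.01      ]
[ 0.61142175 -0.10584644  0.01      ]
[ 0.46126014 -0.13493246  0.01      ]
[0.37871685 0.24509596 0.01      ]
```

View pics/crop.png

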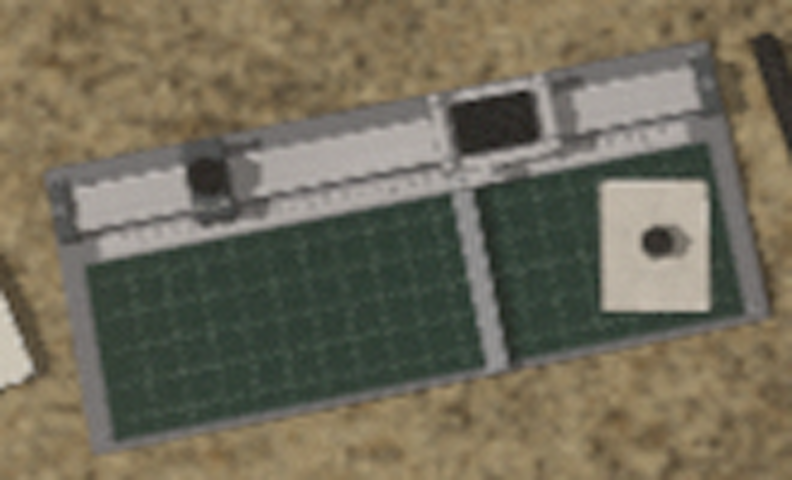

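The crop confirms it: the white plate with the black knob at (658,241) lies on the board, -y of the cross bar. The pad is at crop (496,123) and the stop at (207,176). Next I'll move above the board and measure with the wrist camera.

move_arm(rows=[[30,39,0,0,1],[30,39,0,0,1],[30,39,0,0,1],[30,39,0,0,1],[30,39,0,0,1],[30,39,0,0,1],[30,39,0,0,1],[30,39,0,0,1],[30,39,0,0,1],[30,39,0,0,1],[30,39,0,0,1],[30,39,0,0,1]], newtons=20)

```text
time: 1.3
tool_pos: [0.4829, -0.0406, 0.2266]
tool_rot: [3.141, 0.0, 0.235]
contact_force: [0.3, -1.3, 0.9]
opening: 0.0022
grip_force: 0.0
```

move_arm(rows=[[29,41,-5,0,1],[29,41,-5,0,1],[0,0,0,0,1],[0,0,0,0,1],[0,0,0,0,1]])

```text
time: 1.8
tool_pos: [0.539, 0.0379, 0.2166]
tool_rot: [3.141, 0.001, 0.234]
contact_force: [-0.2, -1.7, 0.6]
opening: 0.0005
grip_force: 0.0
```

```bash
cat >> h.py <<'E'
from scipy.spatial.transform import Rotation as R
def wT(s=None):
    s=s or monitor.observe(); T=np.eye(4);T[:3,:3]=R.from_euler('xyz',s["tool_rot"]).as_matrix();T[:3,3]=s["tool_pos"]
    return T@np.array(vision.get_calibration("wrist")["mount"])
E
python3 - <<'E'
from h import *
s=monitor.observe();print(s["time"],s["tool_pos"],s["tool_rot"],s["contact_force"],s["opening"])
np.save("w1.npy",wT(s)); grab("wrist","pics/w1.png")
E
```

```text
1.8 [0.53903472 0.03790721 0.21662257] [3.14139462e+00 1.01535423e-03 2.34280122e-01] [-0.22477234 -1.74862751  0.62420344] 0.0005400056548729939
```

View pics/w1.png

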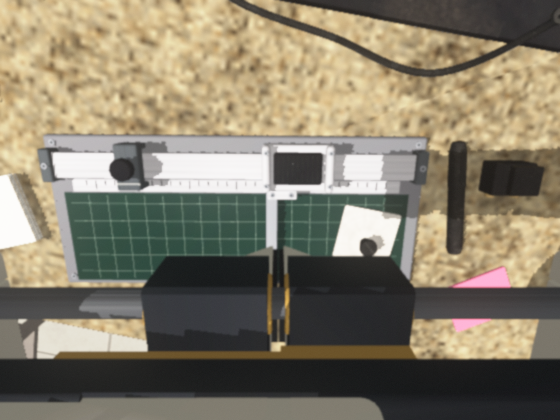

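The wrist view shows the pad centred near (299,168), with the ridges at x≈270 and 330. The stop block spans x≈114–143, its screw is at (122,170), and the knob is at (368,246). The template's bar-side edge runs from (346,205) to about (334,255).

Run:
```python
from h import *
a=cv2.imread("pics/w1.png");T=np.load("w1.npy");g=cv2.cvtColor(a,cv2.COLOR_BGR2GRAY)
def blob(x0,y0,x1,y1,m):
    n,l,st,c=cv2.connectedComponentsWithStats(m[y0:y1,x0:x1].astype(np.uint8)); i=1+st[1:,4].argmax(); print(st[i]+[x0,y0,0,0,0]); 
    r=cv2.minAreaRect(np.argwhere(l==i)[:,::-1].astype(np.float32)); return np.array(r[0])+[x0,y0],r
f=lambda p,z:onz("wrist",p,z,T)
P,_=blob(268,145,330,190,g<60);pad=f(P,.039)
Kp,_=blob(350,230,385,262,g<60);kn=f(Kp,.033)
e=f((43,136),.01)-f((427,138),.01);yaw=np.arctan2(-e[0],e[1])
xh=np.array([np.cos(yaw),np.sin(yaw)]);yh=np.array([-xh[1],xh[0]])
print("pad",P,pad,"knob",Kp,kn,"yaw",yaw,np.linalg.norm(e))
print("hsv row168 stop",g[165,105:165]); print(g[178,105:165])
for x in(143,):
  q=f((x,165),.038);print("stop",q,"gap",(q-pad)[:2]@yh-.035)
print("ridge",[(f((x,168),.044)-pad)[:2]@yh for x in(263,277,323,334)])
print("knob rel pad bx,by",(kn-pad)[:2]@xh,(kn-pad)[:2]@yh)
c1,c2=f((346,205),.014),f((334,255),.014);d=c1-c2;print("tmpl yaw rel",np.arctan2(d[1],d[0])-yaw)
print("top cam pad",onz("top",(288.3,200.6),.039),"knob",onz("top",(322.1,225.2),.033))
```

```text
[ 275  154   46   29 1216]
[350 255  35   7 161]
pad [297.5 168. ] [0.56444941 0.02435319 0.039     ] knob [367. 258.] [ 0.48723358 -0.0722982   0.033     ] yaw 0.22891826316535696 0.3969291070667167
hsv row168 stop [245 245 244 237 191 106  64  57  58  56  56  57  56  58  56  56  56  56
  57  56  55  53  49  46  43  42  42  46  60  73  76  76  73  68  64  60
  60  83 130 157 163 163 162 163 163 163 163 164 163 162 163 163 165 162
 163 165 176 210 235 242]
[229 230 231 233 233 233 229 206 167 122  83  62  56  54  54  53  53  53
  53  53  53  51  52  51  62  83  99 103 104 105 104  99  90  81  73  65
  60  59  69 100 127 138 141 140 140 141 141 149 174 194 200 202 202 203
 201 201 202 204 208 208]
stop [0.53219486 0.17162438 0.038     ] gap 0.11574857610826517
ridge [np.float64(0.03341884429991735), np.float64(0.019973092073881878), np.float64(-0.024200795220176773), np.float64(-0.03476297745281659)]
knob rel pad bx,by -0.09713399560513643 -0.07660786005647754
tmpl yaw rel -0.1710088902441997
top cam pad [0.56302808 0.02362519 0.039     ] knob [ 0.49818838 -0.07103115  0.033     ]
```

Both cameras agree on the pad: (0.564, 0.024). The gap is about 115 mm and the board yaw is 0.229. I'll descend onto the pad.

move_arm(rows=[[25,-14,-20,0,1],[0,0,-45,0,1],[0,0,-45,0,1],[0,0,-40,0,1],[0,0,-15,0,1],[0,0,-8,0,1],[0,0,-2,0,1],[0,0,-2,0,1],[0,0,0,0,1],[0,0,0,0,1]])

```text
time: 2.85
tool_pos: [0.5652, 0.0245, 0.0409]
tool_rot: [3.141, -0.002, 0.235]
contact_force: [0.3, -0.5, 0.3]
opening: 0.0005
grip_force: 0.0
```

move_arm(rows=[[0,0,-1,0,1],[0,0,-1,0,1],[0,0,-1,0,1],[0,0,-1,0,1],[0,0,0,0,1],[0,0,0,0,1]])

```text
time: 3.45
tool_pos: [0.565, 0.0247, 0.0363]
tool_rot: [3.141, -0.001, 0.235]
contact_force: [-0.7, -0.3, 5.3]
opening: 0.0005
grip_force: 2.7
```

move_arm(rows=[[0,0,-1,0,1],[0,0,-0.5,0,1],[0,0,0,0,1],[0,0,0,0,1]])

```text
time: 3.85
tool_pos: [0.565, 0.0247, 0.0349]
tool_rot: [3.141, -0.001, 0.235]
contact_force: [0.4, 0.1, 6.0]
opening: 0.0004
grip_force: 3.0
```

move_arm(rows=[[0,0,-0.5,0,1],[-0.5,2,0,0,1],[-0.9,4,0,0,1],[-1.1,4.9,0,0,1],[-1.1,4.9,0,0,1],[-1.1,4.9,0,0,1],[-1.1,4.9,0,0,1],[-1.1,4.9,0,0,1],[-1.1,4.9,0,0,1],[-1.1,4.9,0,0,1],[0,0,0,0,1],[0,0,0,0,1]])

```text
time: 5.05
tool_pos: [0.5557, 0.0652, 0.0347]
tool_rot: [3.141, -0.001, 0.235]
contact_force: [-1.2, -0.3, 8.7]
opening: 0.0007
grip_force: 4.6
```

move_arm(rows=[[-0.9,4,0,0,1],[-1.1,4.9,0,0,1],[-1.1,4.9,0,0,1],[-1.1,4.9,0,0,1],[-1.1,4.9,0,0,1],[-1.1,4.9,0,0,1],[-1.1,4.9,0,0,1],[-1.1,4.9,0,0,1],[-1.1,4.9,0,0,1],[-1.1,4.9,0,0,1],[-1.1,4.9,0,0,1],[0,0,0,0,1]])

```text
time: 6.25
tool_pos: [0.5434, 0.1184, 0.0347]
tool_rot: [3.142, -0.0, 0.235]
contact_force: [-3.1, 1.3, 9.6]
opening: -0.0001
grip_force: 5.0
```

Run:
```python
from h import *
s=monitor.observe();print(s["time"],s["tool_pos"],s["contact_force"]);np.save("w2.npy",wT(s)); grab("wrist","pics/w2.png")
```

```text
6.25 [0.54341344 0.11838982 0.03465724] [-3.11636245  1.280106    9.61355537]
```

View pics/w2.png

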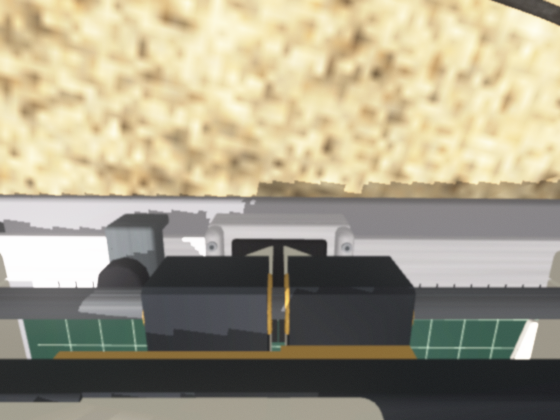

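The carriage follows with the fingers centred on the pad. The gap to the stop is x≈164→208, about 20 mm, which matches the estimate. I'll close it more slowly.

move_arm(rows=[[-0.7,3,0,0,1],[-0.7,3,0,0,1],[-0.7,3,0,0,1],[-0.5,2,0,0,1],[-0.5,2,0,0,1],[-0.2,1,0,0,1],[-0.2,1,0,0,1],[-0.2,1,0,0,1],[-0.2,1,0,0,1],[-0.2,1,0,0,1],[0,0,0,0,1]])

```text
time: 7.4
tool_pos: [0.5394, 0.1359, 0.0346]
tool_rot: [3.141, 0.0, 0.235]
contact_force: [-2.9, -0.8, 10.2]
opening: 0.0001
grip_force: 5.0
```

move_arm(rows=[[-0.2,1,0,0,1],[-0.2,1,0,0,1],[-0.2,1,0,0,1],[-0.2,1,0,0,1],[0,0,0,0,1]])

```text
time: 7.9
tool_pos: [0.5385, 0.1398, 0.0347]
tool_rot: [3.141, 0.0, 0.235]
contact_force: [-2.7, -1.5, 9.5]
opening: 0.0005
grip_force: 5.2
```

Run:
```python
from h import *
s=monitor.observe();print(s["time"],s["tool_pos"],s["contact_force"]);np.save("w3.npy",wT(s)); a=grab("wrist","pics/w3.png")
g=cv2.cvtColor(a,cv2.COLOR_BGR2GRAY)
cv2.imwrite("pics/w3c.png",cv2.resize(a[180:300,90:370],None,fx=2.8,fy=2.8))
```

```text
7.9 [0.53848315 0.13983464 0.03467287] [-2.73506095 -1.51638971  9.49796095]
```

View pics/w3c.png

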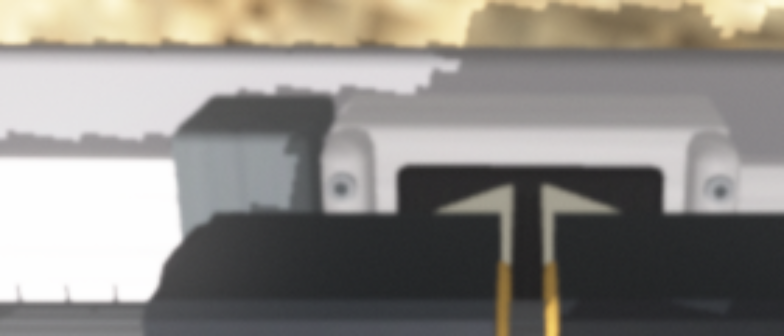

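The carriage is nearly at the stop: carriage edge at crop x≈322, with the dark strip at 300–325 mostly shadow. I'll keep pushing until the force rises.

move_arm(rows=[[-0.2,1,0,0,1],[-0.2,1,0,0,1],[0,0,0,0,1]])

```text
time: 8.25
tool_pos: [0.538, 0.1418, 0.0347]
tool_rot: [3.141, 0.0, 0.235]
contact_force: [-3.1, -1.6, 10.6]
opening: 0.0006
grip_force: 5.3
```

move_arm(rows=[[-0.2,1,0,0,1],[-0.2,1,0,0,1],[0,0,0,0,1]])

```text
time: 8.55
tool_pos: [0.538, 0.143, 0.0347]
tool_rot: [3.14, 0.0, 0.235]
contact_force: [-3.4, -4.7, 9.2]
opening: 0.0004
grip_force: 4.9
```

Run:
```python
from h import *
a=cv2.imread("pics/w3.png");b=grab("wrist","pics/w4.png")
print(monitor.observe()["contact_force"])
for i in(a,b):
  print(cv2.cvtColor(i,cv2.COLOR_BGR2GRAY)[250,185:245])
```

```text
[-2.14003269 -5.05403661 10.00825905]
[154 152 154 153 153 156 155 148 128 105  97  96  95  95  91  85  78  72
  71  90 142 174 182 178 174 166 162 163 172 181 186 189 195 194 185 172
 160 149 154 180 202 210 212 211 211 200 150  80  46  41  42  44  44  43
  44  46  43  44  44  44]
[154 155 154 154 155 154 154 153 153 146 126 105 100 100  99  98  97  96
  95  94 102 130 166 179 177 171 159 150 150 157 168 180 183 188 191 188
 178 164 153 154 174 200 211 212 212 212 201 158  90  50  42  43  44  42
  44  44  46  44  44  42]
```

move_arm(rows=[[-0.2,1,0,0,1],[-0.2,1,0,0,1],[0,0,0,0,1],[0,0,0,0,1]])

```text
time: 9.0
tool_pos: [0.5382, 0.145, 0.0347]
tool_rot: [3.14, -0.001, 0.235]
contact_force: [-0.4, -5.5, 8.7]
opening: 0.0006
grip_force: 4.2
```

The force has stopped rising at about 5.5 N, so the fingers now slip on the pad and the carriage is held against the stop. I'll lift straight up and look.

move_arm(rows=[[0,0,2,0,1],[0,0,2,0,1],[0,0,3,0,1],[0,0,10,0,1],[0,0,40,0,1],[0,0,45,0,1],[-28,-37,20,0,1],[-28,-37,20,0,1],[-29,-36,20,0,1],[0,0,0,0,1],[0,0,0,0,1],[0,0,0,0,1]])

```text
time: 10.2
tool_pos: [0.4536, 0.0376, 0.1951]
tool_rot: [-3.141, 0.0, 0.235]
contact_force: [0.7, -0.4, -0.7]
opening: 0.0006
grip_force: 0.0
```

Run:
```python
from h import *
s=monitor.observe();print(s["time"],s["tool_pos"],s["tool_rot"],s["contact_force"]);np.save("w5.npy",wT(s)); a=grab("wrist","pics/w5.png")
```

```text
10.2 [0.45364657 0.0375955  0.19507172] [-3.14122449e+00  3.72376872e-05  2.35167721e-01] [ 0.67668582 -0.37908772 -0.67896793]
```

View pics/w5.png

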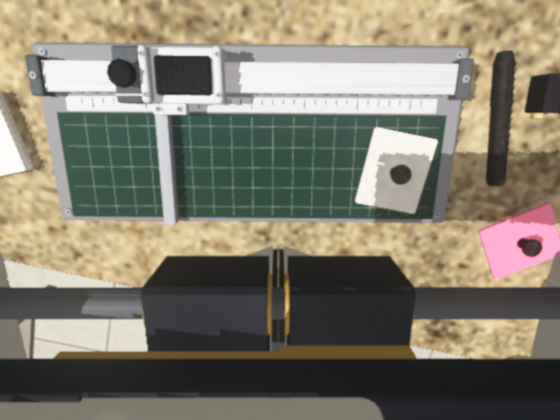

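The carriage (x 138–223) now meets the stop block (112–140). The knob is at (401,174), the template's bar-side corners are at (376,127) and (357,203), and the bar's right face is at x≈176. Now I'll measure for the push.

Run:
```python
from h import *
a=cv2.imread("pics/w5.png");T=np.load("w5.npy");g=cv2.cvtColor(a,cv2.COLOR_BGR2GRAY)
f=lambda p,z:onz("wrist",p,z,T)
def blob(x0,y0,x1,y1,m):
    n,l,st,c=cv2.connectedComponentsWithStats(m[y0:y1,x0:x1].astype(np.uint8)); i=1+st[1:,4].argmax()
    print(st[i]); return c[i]+[x0,y0]
K=blob(385,158,418,192,g<45);kn=f(K,.033)
P=blob(150,50,218,100,g<60);pad=f(P,.039)
e=f((35,46),.01)-f((466,50),.01);yaw=np.arctan2(-e[0],e[1])
xh=np.array([np.cos(yaw),np.sin(yaw)]);yh=np.array([-xh[1],xh[0]]);B=lambda q:np.round(1e3*np.array([(q-pad)[:2]@xh,(q-pad)[:2]@yh]),1)
print("knob",K,kn,"pad",P,pad,"yaw",yaw,"stop pad moved to carriage: knob rel",B(kn))
b1,b2=f((173,125),.023),f((177,215),.023);print("bar",B(b1),B(b2))
for z in(.014,):print("corners",[B(f(p,z)) for p in((376,127),(357,203),(416,213),(437,140))])
print("board -y end, -x side",B(f((440,220),.01)))
```

```text
Traceback (most recent call last):
ValueError: attempt to get argmax of an empty sequence
```

```bash
cat > m.py <<'E'
from h import *
a=cv2.imread("pics/w5.png");T=np.load("w5.npy");g=cv2.cvtColor(a,cv2.COLOR_BGR2GRAY)
f=lambda p,z:onz("wrist",p,z,T)
def blob(x0,y0,x1,y1,t):
    n,l,st,c=cv2.connectedComponentsWithStats((g<t)[y0:y1,x0:x1].astype(np.uint8)); i=1+st[1:,4].argmax()
    print(st[i]); return c[i]+[x0,y0]
K=blob(385,158,418,192,90);kn=f(K,.033)
P=blob(150,50,218,100,60);pad=f(P,.039)
e=f((35,46),.01)-f((466,50),.01);yaw=np.arctan2(-e[0],e[1])
xh=np.array([np.cos(yaw),np.sin(yaw)]);yh=np.array([-xh[1],xh[0]]);B=lambda q:np.round(1e3*np.array([(q-pad)[:2]@xh,(q-pad)[:2]@yh]),1)
print("knob",K,kn,"pad",P,pad,"yaw",yaw,"knob rel",B(kn))
print("bar",B(f((173,125),.023)),B(f((177,215),.023)))
print("corners",[B(f(p,.014)) for p in((376,127),(357,203),(416,213),(437,140))])
E
python3 m.py
```

```text
[  6   7  20  19 298]
[   5    6   56   38 2003]
knob [400.3590604  174.06040268] [ 0.49821212 -0.06921599  0.033     ] pad [182.89565652  74.8662007 ] [0.53649911 0.14055729 0.039     ] yaw 0.22615631005099823 knob rel [ -84.4 -195.8]
bar [-42.   16.2] [-129.1   18.7]
corners [array([ -42.5, -174.6]), array([-117.5, -161.9]), array([-127.5, -222.8]), array([ -54.2, -234.4])]
```

All checks agree: the bar face is at +18 mm, the edges measure about 76 × 62 mm, and the template yaw is about +0.17 relative to the bar. The knob is at (0.498, -0.069). I'll come down 45 mm behind it on its -y side.

move_arm(rows=[[14,-38,0,-0.008,1],[14,-38,0,0,1],[14,-38,0,0,1],[12,-37,0,0,1],[0,0,-45,0,1],[0,0,-45,0,1],[0,0,-45,0,1],[0,0,-20,0,1],[0,0,-10,0,1],[0,0,-5,0,1],[0,0,-5,0,1],[0,0,0,0,1]])

```text
time: 11.45
tool_pos: [0.5079, -0.114, 0.0206]
tool_rot: [3.141, -0.001, 0.227]
contact_force: [0.7, 0.5, 0.1]
opening: 0.0001
grip_force: 0.0
```

move_arm(rows=[[-0.9,3.9,0,0,1],[-0.9,3.9,0,0,1],[-0.9,3.9,0,0,1],[-0.9,3.9,0,0,1],[-0.9,3.9,0,0,1],[-0.9,3.9,0,0,1],[-0.9,3.9,0,0,1],[-0.9,3.9,0,0,1],[-0.9,3.9,0,0,1],[-0.9,3.9,0,0,1],[0,0,0,0,1]])

```text
time: 12.55
tool_pos: [0.4981, -0.0745, 0.0202]
tool_rot: [-3.141, 0.0, 0.227]
contact_force: [0.6, 0.6, 0.5]
opening: 0.0007
grip_force: 0.2
```

move_arm(rows=[[-0.9,3.9,0,0,1],[-0.9,3.9,0,0,1],[-1.1,4.9,0,0,1],[-1.1,4.9,0,0,1],[-1.1,4.9,0,0,1],[-1.1,4.9,0,0,1],[-1.1,4.9,0,0,1],[-1.1,4.9,0,0,1],[-1.1,4.9,0,0,1],[-1.1,4.9,0,0,1],[-0.9,3.9,0,0,1],[0,0,0,0,1]])

```text
time: 13.75
tool_pos: [0.4866, -0.0236, 0.0203]
tool_rot: [-3.141, 0.0, 0.227]
contact_force: [-0.4, -0.3, 0.6]
opening: 0.0002
grip_force: 0.1
```

Run:
```python
from h import *
s=monitor.observe();print(s["time"],s["tool_pos"],s["contact_force"]);np.save("w6.npy",wT(s)); a=grab("wrist","pics/w6.png"); grab("top","pics/t6.png")
b=cv2.imread("pics/t6.png");cv2.imwrite("pics/c6.png",np.hstack([cv2.resize(a,(400,300)),cv2.resize(b[175:275,185:345],(400,300),interpolation=cv2.INTER_CUBIC)]))
```

```text
13.75 [ 0.48661469 -0.02358217  0.02025869] [-0.37147139 -0.3327308   0.56921924]
```

View pics/c6.png

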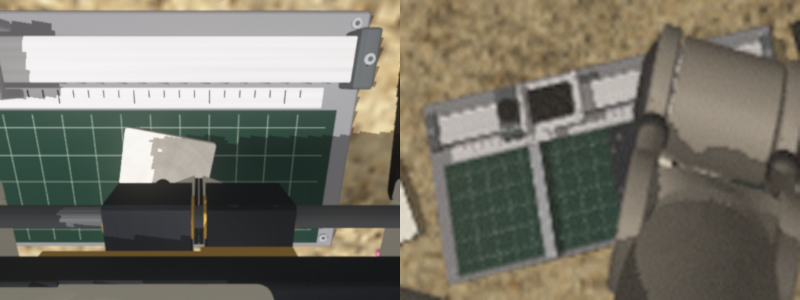

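The plate moves with the push. On the left picture it is at x 118–215 with the fingertips at 197 behind the knob (~163,182), and its tilt is unchanged. About 115 mm remains.

move_arm(rows=[[-0.9,3.9,0,0,1],[-1.1,4.9,0,0,1],[-1.1,4.9,0,0,1],[-1.1,4.9,0,0,1],[-1.1,4.9,0,0,1],[-1.1,4.9,0,0,1],[-1.1,4.9,0,0,1],[-1.1,4.9,0,0,1],[-1.1,4.9,0,0,1],[-1.1,4.9,0,0,1],[-0.9,3.9,0,0,1],[0,0,0,0,1]])

```text
time: 15.05
tool_pos: [0.4749, 0.0283, 0.0203]
tool_rot: [-3.141, 0.0, 0.227]
contact_force: [0.6, 0.5, -0.4]
opening: 0.0005
grip_force: 0.0
```

move_arm(rows=[[-0.9,3.9,0,0,1],[-1.1,4.9,0,0,1],[-1.1,4.9,0,0,1],[-1.1,4.9,0,0,1],[-1.1,4.9,0,0,1],[-1.1,4.9,0,0,1],[-0.9,3.9,0,0,1],[-0.7,2.9,0,0,1],[-0.7,2.9,0,0,1],[0,0,0,0,1]])

```text
time: 16.05
tool_pos: [0.4663, 0.0662, 0.0203]
tool_rot: [-3.142, 0.0, 0.227]
contact_force: [1.0, -0.2, 0.1]
opening: 0.0007
grip_force: 0.0
```

Run:
```python
from h import *
s=monitor.observe();print(s["time"],s["tool_pos"],s["contact_force"]);np.save("w7.npy",wT(s)); a=grab("wrist","pics/w7.png")
```

```text
16.05 [0.46629993 0.0662164  0.02025773] [ 0.96106705 -0.20621357  0.12980468]
```

View pics/w7.png

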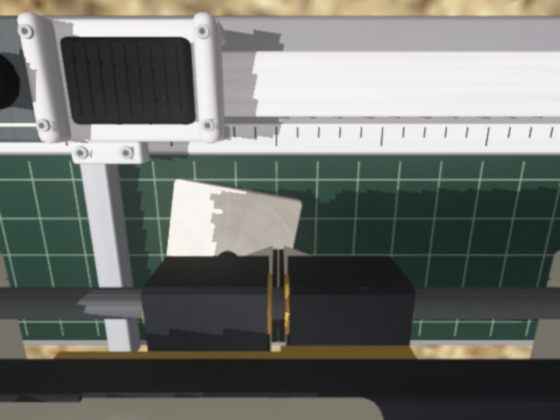

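The bar's right face is at x≈120–130 and the plate's left edge at x≈168–175, so about 20 mm remains. The knob shows at (228,255), just ahead of the fingertips at 278. I'll approach slowly now.

move_arm(rows=[[-0.7,2.9,0,0,1],[-0.7,2.9,0,0,1],[-0.7,2.9,0,0,1],[-0.7,2.9,0,0,1],[-0.5,1.9,0,0,1],[-0.5,1.9,0,0,1],[-0.5,1.9,0,0,1],[0,0,0,0,1]])

```text
time: 16.9
tool_pos: [0.4622, 0.0834, 0.0203]
tool_rot: [3.141, -0.0, 0.227]
contact_force: [0.1, 0.1, -0.0]
opening: 0.0004
grip_force: 0.3
```

move_arm(rows=[[-0.2,1,0,0,1],[-0.2,1,0,0,1],[-0.2,1,0,0,1],[-0.2,1,0,0,1],[0,0,0,0,1]])

```text
time: 17.4
tool_pos: [0.4614, 0.0871, 0.0204]
tool_rot: [3.141, -0.0, 0.227]
contact_force: [0.5, -2.3, 1.6]
opening: 0.0005
grip_force: 1.5
```

move_arm(rows=[[-0.2,1,0,0,1],[-0.2,1,0,0,1],[-0.2,1,0,0,1],[0,0,0,0,1]])

```text
time: 17.8
tool_pos: [0.4615, 0.0888, 0.0208]
tool_rot: [3.139, -0.001, 0.228]
contact_force: [0.6, -12.4, 5.0]
opening: 0.0008
grip_force: 6.1
```

Run:
```python
from h import *
s=monitor.observe();print(s["time"],s["tool_pos"],s["contact_force"]);np.save("w8.npy",wT(s)); a=grab("wrist","pics/w8.png")
```

```text
17.8 [0.46153173 0.08882696 0.02082815] [  0.61442187 -12.38677869   5.03631288]
```

View pics/w8.png

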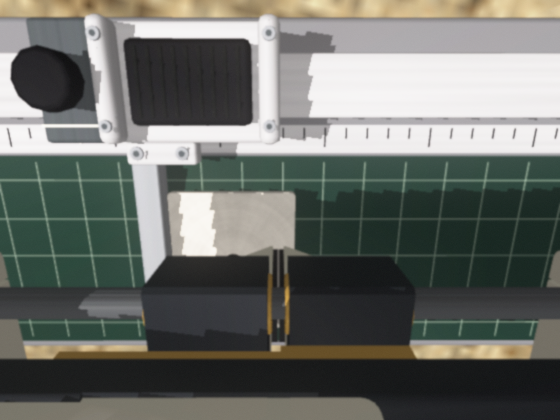

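The plate's far edge is now level (y≈192, x 168–295) and its left edge lies on the bar, so it has swung flat under 12 N. I'll back off along -y, rise, and check numerically.

move_arm(rows=[[0,0,0,0,1],[0.5,-2,0,0,1],[1.1,-4.9,0,0,1],[2.2,-9.7,0,0,1],[2.2,-9.7,0,0,1],[0,0,20,0,1],[0,0,45,0,1],[0,0,45,0,1],[-20,-10,45,0,1],[-30,-5,20,0,1],[0,0,0,0,1],[0,0,0,0,1]])

```text
time: 19.05
tool_pos: [0.417, 0.0485, 0.1953]
tool_rot: [3.141, -0.001, 0.226]
contact_force: [0.6, 0.3, -0.2]
opening: 0.0004
grip_force: 0.0
```

Run:
```python
from h import *
s=monitor.observe();print(s["time"],s["tool_pos"],s["contact_force"]);T=wT(s);np.save("w9.npy",T); a=grab("wrist","pics/w9.png")
K=np.array(vision.get_calibration("wrist")["K"])
def px(p):
    q=np.linalg.inv(T)@[*p,1]; v=K@[q[0],-q[1],-q[2]]; return v[:2]/v[2]
yaw=.2262;xh=np.array([np.cos(yaw),np.sin(yaw),0]);yh=np.array([-xh[1],xh[0],0]);pad0=np.array([.5365,.1406,0])
f=lambda p,z:onz("wrist",p,z,T)
B=lambda q:np.round(1e3*np.array([(q-pad0)@xh,(q-pad0)@yh]),1)
g=cv2.cvtColor(a,cv2.COLOR_BGR2GRAY)
pc=px(pad0+[0,0,.039]);x,y=pc.astype(int)
def blob(c,r,t):
    x,y=np.round(c).astype(int);n,l,st,ce=cv2.connectedComponentsWithStats((g[y-r:y+r,x-r:x+r]<t).astype(np.uint8));i=1+st[1:,4].argmax();return ce[i]+[x-r,y-r],st[i]
P,s1=blob(pc,28,60);print("pad",pc,P,s1,B(f(P,.039)))
kc=px(pad0+xh*-.085+yh*-.0115+[0,0,.033]);Kb,s2=blob(kc,18,90);print("knob",kc,Kb,s2,B(f(Kb,.033)))
# rectified grey profile on plane z=.014, along y for several bx
for bx in(-55,-65,-75,-95,-105,-115):
    ys=np.arange(-52,38,2);pts=np.array([px(pad0+xh*bx/1e3+yh*v/1e3+[0,0,.014]) for v in ys],np.float32)
    print(bx,cv2.remap(g,pts[:,:1],pts[:,1:],cv2.INTER_LINEAR).ravel())
```

```text
19.05 [0.41695247 0.04849663 0.19525378] [ 0.62876081  0.28735139 -0.20077474]
pad [201.53487631  32.93404659] [201.47828054  33.51719457] [   0    9   56   41 2210] [-0.4  0.1]
knob [221.25442135 137.51454677] [221.3618677 138.6536965] [ 10  10  18  18 257] [-86.  -11.6]
-55 [ 83  83  83  81  73 175 246 248 247 247 247 247 248 249 249 248 248 246
 245 245 245 246 246 247 246 246 247 248 248 248 248 248 247 243 190 178
 164 105 176 213 212 213 215 207 123]
-65 [ 85  85  86  85  77 189 245 248 247 247 247 248 247 246 247 247 248 248
 247 245 244 245 246 246 246 247 247 248 247 247 248 247 247 240 189 181
 158 103 180 213 211 214 215 207 124]
-75 [ 81  82  82  79  71 200 247 247 248 248 247 246 246 244 243 244 246 247
 248 248 247 247 248 248 248 246 246 245 245 245 245 245 245 234 180 174
 160 112 181 212 212 214 214 212 122]
-95 [ 80  81  81  77  72 183 245 246 245 245 245 244 233 210 187 188 193 214
 214 158  94  76  75  78  92 171 239 244 244 244 245 246 246 235 185 175
 156 107 175 210 212 214 214 205 114]
-105 [ 81  81  81  78  76 170 242 244 243 244 244 244 244 245 244 244 244 243
 243 243 243 244 245 244 244 244 244 244 244 245 246 246 245 231 175 174
 158 107 177 213 213 213 214 202 119]
-115 [ 78  79  80  78  84 180 241 243 243 245 246 245 244 244 244 244 244 244
 245 246 247 247 247 246 246 246 246 244 244 244 244 245 243 219 171 171
 160 113 177 211 212 214 214 202 121]
```

The knob is at -11.6 mm (expected -11.5), the edge is uniform along the bar, and the trailing edge is at -43 mm, which puts the leading edge on the bar face. The carriage hasn't moved and the arm is clear, so I'll hand in.

```bash
python3 -c "
from cell import workorder
print(workorder.hand_in())"
```

```text
the job is handed in; nothing more can be done
None
```

The job is handed in: the carriage is pushed up to the stop with its pad released, and the template's straight edge lies flat against the cross bar. Nothing else was touched, and it took about 19 of the 58 s; no verdict came back.

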